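Close the fresh-pasta counter: pack the ravioli stamp, sweep the lamps off

TASK

Close down the pasta counter for the night: the ravioli stamp has been left standing on the lamp switch bank, in the way. Swing the top tray of the tool box right up and back, stand the stamp upright on the floor of the compartment underneath, and lower the tray gently until it is fully home with its two small things still in it. Last, switch off the five white lamp switches by one continuous drag of a fingertip along the row, not leaving the bank until all five are down; leave the red fridge switch on and the other things on the counter and in the box where they are.

Things in the scene. Friction and masses are not known exactly. Their poses are not given: they have to be found in the camera images.
- toolbox: Two-tier tool box, fixed to the counter: blue open-topped lower box, outside 180 (its x) x 270 (its y) x 88 mm high, walls and floor 5 mm; origin at the centre of its underside, z up, +x away from the robot, yaw varies. A green tray of the same plan size lies on its rim as a lid.
- compartment (a point): Middle of the compartment's floor, in the tool box under the tray: one undivided space, inside 170 (x) x 260 (y) mm, 83 mm clear height with the tray down. With the tray swung back it is open from the front (-x) wall to 50 mm behind this point. Axes as the tool box's.
- tray_arm (a joint): Swing of the tray on parallel arms 90 mm long, rad: 0 = fully down, 2.3 = stop, fully back. The tray stays level: at angle a it has shifted 90*(1-cos a) mm along the tool box's +x and 90*sin a mm up, so it first rises straight up and ends 150 mm back, 67 mm higher. Its weight (0.5 kg loaded) pulls it shut below 1.57 and holds it back beyond; let go half-way, it falls.
- tray_handle (a point): Middle of the tray's handle, on the axis of a level black bar 14 mm in diameter along the tool box's y, 80 mm free between its posts; 51 mm above the tray's floor, 144 mm above the counter when closed; 10 mm to the -x side of the tray's middle. Tray: inside 172 (x) x 262 (y) mm, floor 4 mm, rim 30 mm above its underside. Moves with the tray.
- bank: Dark grey switch bank fixed to the counter, 72 (its x) x 295 (its y) x 38 mm high; origin at the centre of its underside, z up, yaw varies. Along the centre line of its top: a bare ledge (dark pad) centred at y = +117.5 mm, where the stamp stands; white lamp switches at y = +62.5, +30.5, -1.5, -33.5, -65.5 mm; the red fridge switch on a yellow plate at y = -127.5 mm.
- row_start (a point): Pivot of lamp switch 1, on the bank's top (38 mm above the counter), axes as the bank's. Each switch is a paddle 24 mm long to the axis of its rounded end (radius 5, 24 mm wide along x). On: near upright, leaning 0.1 rad to +y, top 67 mm above the counter. Off: lying 1.0 rad over to the bank's -y, top 56 mm above the counter. Light action (under 1 N): it stays up by friction, and tips over by its own weight once past 0.6 rad.
- row_end (a point): Pivot of lamp switch 5, on the bank's top, axes as the bank's. A fingertip carried from the ledge along the row towards the bank's -y, its lowest point about 61 mm above the counter (58 to 64), throws each paddle over and passes above it; the paddle of switch 5 lies over when the pushing side of the finger is about 20 mm past this point.
- stamp: Ravioli stamp, loose, 0.14 kg: turned, upright on the ledge of the bank at the start, origin at the centre of its underside.
- stamp_center (a point): Centre of the ravioli stamp, on its axis half-way up (36 mm above its underside). Brass foot 44 mm in diameter and 14 mm high, thin neck, then a wooden round handle 24 mm in diameter from 30 to 72 mm above the underside; z is its axis.
- lamp1 (a joint): White lamp switch 1, counted from the ledge end (+y of the bank): rad, 0 = on (near upright), 1.1 = off (lying over to the bank's -y).
- lamp2 (a joint): White lamp switch 2, counted from the ledge end (+y of the bank): rad, 0 = on (near upright), 1.1 = off (lying over to the bank's -y).
- lamp3 (a joint): White lamp switch 3, counted from the ledge end (+y of the bank): rad, 0 = on (near upright), 1.1 = off (lying over to the bank's -y).
- lamp4 (a joint): White lamp switch 4, counted from the ledge end (+y of the bank): rad, 0 = on (near upright), 1.1 = off (lying over to the bank's -y).
- lamp5 (a joint): White lamp switch 5, counted from the ledge end (+y of the bank): rad, 0 = on (near upright), 1.1 = off (lying over to the bank's -y).
- fridge (a joint): Red fridge switch at the bank's -y end, 62 mm beyond the last lamp switch: same kind, 0 = on; must stay on.
- cutter: Steel ring cutter, loose in the tray near one end (about 95 mm from the middle, either end): 48 mm in diameter, 22 mm high; origin at the centre of its underside.
- clip_block: Small wooden block, loose in the tray near the other end: 45 x 38 x 20 mm; origin at the centre of its underside.
- tub: White jar with a red lid, 40 mm in diameter, 50 mm high, standing on the compartment's floor under the tray, 10 to 30 mm behind its middle and anywhere up to 85 mm left or right; origin at the centre of its underside.
- oil_bottle: Green glass oil bottle, 60 mm in diameter, 210 mm high, standing between the tool box and the switch bank; origin at its underside.
- shaker: Aluminium flour shaker, 68 mm in diameter, 95 mm high, behind the oil bottle; origin at its underside.
- sign: Black price sign on a wooden foot, 90 mm wide, 72 mm high, loose, at one far side of the counter; origin at its underside.
- scraper: Bench scraper lying flat, steel blade and dark handle, 125 x 90 x 20 mm, at the other far side; origin at its underside.
Mind the look-alikes: they are no part of the job. Leave any turquoise look-alike of the clip_block alone.

How it is judged:
By the outcome, as a careful person would: the job done as asked, in the order asked, and still so for the second after the job is handed in, with the robot touching nothing.
It also fails if it takes over 72 s, if anything falls off the work surface, if the arm or the gripper's body presses on something with over 40 N, if the wrist force passes 120 N, or if a joint passes its speed limit or range.

ROBOT

A 7-joint arm with a two-finger parallel gripper is mounted at the origin on the work surface. World frame = base frame: x ahead of the robot, y to its left, z up, the work surface at z = 0. Lengths are in m, angles in rad, forces in N, time in s.
With the tool pointing down it reaches from about 0.4 to 0.85 m from the base axis. Payload 6.9 kg.
Tool frame: the origin (TCP) lies at the very end of the fingers, on their centre line; the grasp point (between the pads) lies 19 mm behind it (arm.hold_point_z is the distance from the TCP to the grasp point, in m); z points along the fingers, y is the direction in which the jaws open and shut (so a half turn about z gives the same grasp; the last joint's range is limited). The gripper opens to 85 mm and grips with 20 to 120 N. Pads are 22 mm wide; open, the fingers measure 114 mm over their backs; the gripper's body (76 mm by 85 mm) begins 54 mm behind the grasp point. The pads swing forward as they close: fully open they stand 13 mm farther back than shut.
Start: joints at [-1.095, 0.507, -0.238, 1.5, 0.126, 1.149, -0.155], TCP at [0.226, 0.583, 0.231] pointing down, gripper open.
Joint ranges: [-3.08, 3.08], [-0.24, 2.05], [-1.43, 1.35], [0, 2.5], [-1.52, 4.66], [0.17, 1.96], [-2.89, 2.89]. Speed limits (rad/s): [2.39, 2.39, 3.14, 3.14, 3.14, 3.14, 3.14].

INTERFACE

Orientations are given as a rotation vector (axis times angle).
In Python, from cell import arm gives the robot as it stands. The module is installed in compiled form; this text tells all that it offers.
- The arm moves only by the shell command python3 -m creep 'ROWS' [FORCE]. ROWS is text: rows parted by semicolons, each of 5 numbers parted by spaces: the opening, from 0 (shut) to 1 (fully open), then the shift along the world's x, y, z in cm, then the turn about the world's z in degrees. In form: hand dx dy dz twist; .... A call has 1 to 8 rows; each row shifts and turns the pose as measured when the row begins; what a row does not reach is not made up. A row lasts 1/12 s, in which the tool goes at most 41.7 mm and 7.16 degrees, less where a joint would pass 70% of its speed; a pose out of reach is approached as far as the arm can. A call with a gripper value outside its range is refused whole. The fingers move at their own pace and stop on an object; FORCE is the grip in N (left out, the last holds). Time passes only in rows, so rows that do not move let the fingers close. It gives the time, the measured TCP pose, the force and the opening at its end, in the units of the state.
- arm.get_obs(): the state, without advancing time (a new reading comes with each control period).
- arm.get_image(name): name is "scene" or "top"; returns the picture (400x640x3 uint8, red, green, blue); there is no depth.
- arm.calibration(name): a dict with "K" (3x3 intrinsics, pixels), "R" (3x3) and "t" (3): a world point X has camera coordinates R X + t. Camera axes: x right, y down, z forward; pixel columns grow to the right and rows downward; lengths in m; the calibration is good to about 2 mm. A picture is of the moment at which its call begins. calibration takes no time and is no camera call.
- arm.hand_in(): hands the job in, once; it reports no verdict.
Trained networks look in the newest picture that a camera, given by its name, has taken for a name from the list of things; names that differ only in an ending like _2 or _b are one class to them, and where a whole thing is asked for, a point or a joint stands for the part that bears it (a point fixed in the world has none). Each returns a list of dicts, best first, with "conf" (0 to 1); they miss things now and then, are a little off and sometimes report something else, mostly with a low value. They report only what shows in the picture. A call takes as long as a camera call. They do not tell look-alikes from the thing itself.
- arm.look_for(camera, query): "xyz" ([x, y, z] in m, in world coordinates, good to about 4 mm: the middle of the surface that is visible of it).
- arm.regions_of(camera, query): "mask" (400x640 bool, what is visible of it).
- arm.spot_point(camera, query): "xyz" ([x, y, z] in m, in world coordinates, good to about 4 mm: a listed point, or the origin of a listed thing).
The state is a dict: "clock": time; "q": joint angles; "qd": joint speeds; "joint_torque": joint torques, N m; "tool_pos": TCP position; "tcp_rot": TCP orientation; "contact_force": force on the tool from outside, world axes, zero at the start; "wrist_torque": the same for the moment, N m; "gripper_width": finger opening in m.
Only numpy, scipy, OpenCV 4.12 (cv2) and the standard library are available. Lean on these libraries where they do the work, as an engineer would, in place of code of your own. Each camera call takes 0.05 s, during which the arm holds its last target. There are 200 camera calls.

## Working session

There is one attempt and no reset: what is moved stays moved. The work goes in short steps, Python scripts to look and compute and a shell command to move; the robot and the scene stay as the last step left them, time stands still between calls to the robot, and variables do not carry over. Pictures are saved under pics/ and viewed, about 8 in all and at most 12, crops included, and the job is handed in when it is done.

```bash
mkdir -p pics; cat > h.py <<'E'
from cell import arm
import numpy as np, cv2
from scipy.spatial.transform import Rotation as Ro
def save(cam,name,crop=None,s=1):
    im=arm.get_image(cam)[:,:,::-1]
    if crop: im=im[crop[1]:crop[3],crop[0]:crop[2]]
    im=cv2.resize(np.ascontiguousarray(im),None,fx=s,fy=s,interpolation=cv2.INTER_CUBIC)
    cv2.imwrite('pics/'+name,im)
def px(cam,X):
    c=arm.calibration(cam); p=c['K']@(np.array(c['R'])@np.array(X)+c['t']); return p[:2]/p[2]
def st():
    o=arm.get_obs(); R=Ro.from_rotvec(o['tcp_rot']).as_matrix()
    print('t',round(o['clock'],2),'p',np.round(o['tool_pos'],4),'z',np.round(R[:,2],3),'y',np.round(R[:,1],3),'F',np.round(o['contact_force'],1),'w',round(o['gripper_width'],4)); return o
E
python3 - <<'E'
from h import *
o=st(); print(arm.hold_point_z)
a=arm.get_image('scene');b=arm.get_image('top')
cv2.imwrite('pics/a.png',np.vstack([a,b])[:,:,::-1][:, :].copy() if 0 else cv2.resize(np.vstack([a,b])[:,:,::-1],None,fx=.75,fy=.75))
for c in ['scene','top']:
  for q in ['toolbox','tray_handle','bank','row_start','row_end','stamp','stamp_center','cutter','clip_block','oil_bottle','shaker','compartment','sign','scraper']:
    r=arm.spot_point(c,q)
    print(c,q,[(np.round(d['xyz'],4).tolist(),round(d['conf'],2),px(c,d['xyz']).astype(int).tolist()) for d in r[:3]])
print(arm.get_obs()['clock'])
E
```

```text
t 0.0 p [0.2258 0.5822 0.2304] z [-0.001 -0.002 -1.   ] y [ 0.361  0.932 -0.002] F [-0.1 -0.9  0.2] w 0.0854
0.0187
scene toolbox [([0.4764, -0.2356, 0.0035], 0.68, [239, 244])]
scene tray_handle [([0.4662, -0.2364, 0.1467], 0.69, [229, 218])]
scene bank [([0.4493, 0.2387, -0.0001], 0.76, [380, 196])]
scene row_start [([0.4551, 0.2993, 0.0362], 0.72, [400, 186])]
scene row_end [([0.4421, 0.1732, 0.0379], 0.82, [361, 193])]
scene stamp [([0.4643, 0.3534, 0.0403], 0.66, [417, 183])]
scene stamp_center [([0.4692, 0.3547, 0.0773], 0.59, [420, 178])]
scene cutter [([0.4484, -0.322, 0.0952], 0.56, [201, 230]), ([0.4503, 0.2387, 0.0013], 0.27, [380, 196])]
scene clip_block [([0.6437, -0.1598, 0.0001], 0.62, [278, 287]), ([0.4938, -0.1368, 0.0948], 0.52, [269, 225])]
scene oil_bottle [([0.4775, -0.0109, 0.0008], 0.84, [309, 224]), ([0.4545, -0.3218, 0.0935], 0.28, [202, 232])]
scene shaker [([0.6307, 0.0215, -0.003], 0.82, [336, 265]), ([0.4786, -0.0104, 0.0017], 0.3, [310, 224])]
scene compartment []
scene sign [([0.5405, -0.5181, -0.0046], 0.59, [147, 292])]
scene scraper [([0.5453, 0.4951
[... 454 characters left out ...]
], 0.45, [394, 210])]
top stamp_center [([0.4672, 0.3544, 0.0755], 0.47, [218, 217])]
top cutter [([0.452, -0.3224, 0.0956], 0.41, [419, 216])]
top clip_block [([0.4998, -0.1375, 0.0912], 0.61, [363, 203]), ([0.3565, -0.0141, 0.0002], 0.6, [327, 249]), ([0.6415, -0.1596, -0.0019], 0.58, [364, 171])]
top oil_bottle [([0.4755, -0.0191, -0.0012], 0.64, [327, 216]), ([0.5408, 0.4962, -0.0018], 0.64, [185, 201])]
top shaker [([0.6308, 0.0233, 0.0014], 0.58, [315, 174]), ([0.4546, -0.3244, 0.0929], 0.18, [419, 215])]
top compartment [([0.4682, 0.3554, 0.0383], 0.39, [221, 218])]
top sign [([0.5423, -0.517, -0.0027], 0.58, [463, 195])]
top scraper [([0.5416, 0.4975, -0.0013], 0.96, [184, 201])]
1.5
```

View pics/a.png

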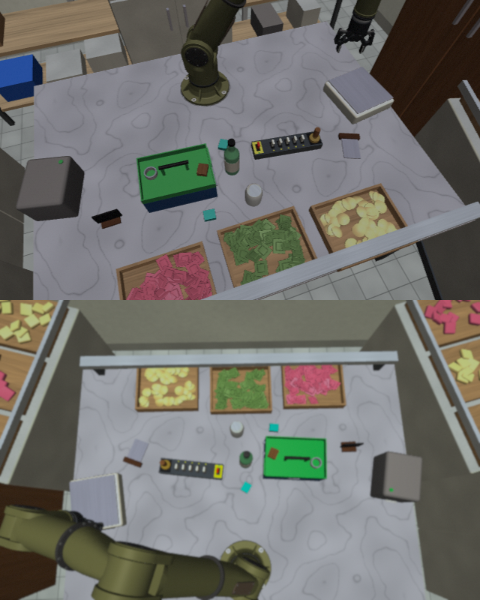

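The view shows the bank at about scene (380,196) with the stamp at (417,183), and the green tray at about (235,225). The clip_block look-alikes are turquoise, at scene (278,287) and top (327,249). The real block is the brown one in the tray, at scene (269,225). Nothing else looks like the stamp. Next I'll measure the yaws and check with a close crop.

```bash
cat >> h.py <<'E'
def back(cam,uv,z):
    c=arm.calibration(cam); K,R,t=map(np.array,(c['K'],c['R'],c['t']))
    uv=np.atleast_2d(uv).astype(float); d=(R.T@np.linalg.inv(K)@np.c_[uv,np.ones(len(uv))].T).T
    o=-R.T@t; return o+d*((z-o[2])/d[:,2])[:,None]
def green(cam,z):
    im=arm.get_image(cam).astype(int); m=((im[...,1]>1.5*im[...,0])&(im[...,1]>1.5*im[...,2])&(im[...,1]>60)).astype(np.uint8)
    n,l,s,c=cv2.connectedComponentsWithStats(m); k=1+np.argmax(s[1:,4]); cs,_=cv2.findContours((l==k).astype(np.uint8),0,2)
    P=back(cam,max(cs,key=len)[:,0,:],z)[:,:2]; return cv2.minAreaRect((P*1000).astype(np.float32))
E
python3 - <<'E'
from h import *
for c in ['scene','top']: print(c,green(c,.118))
for c in ['scene','top']:
  arm.get_image(c)
  for z,q in [(.038,'bank')]:
    r=arm.regions_of(c,q)
    m=r[0]['mask'].astype(np.uint8); cs,_=cv2.findContours(m,0,2)
    P=back(c,max(cs,key=len)[:,0,:],z)[:,:2]; print(c,q,cv2.minAreaRect((P*1000).astype(np.float32)))
  for q in ['row_start','row_end','tray_handle','stamp','toolbox','bank']:
    r=arm.spot_point(c,q); print(q,[(np.round(d['xyz'],4).tolist(),round(d['conf'],2)) for d in r[:1]])
a=arm.get_image('scene'); A=cv2.resize(a[160:290,170:330],(640,520)); B=cv2.resize(a[140:220,320:440],(780,520))
cv2.imwrite('pics/b.png',cv2.resize(np.hstack([A,B])[:,:,::-1],(800,300)))
E
```

```text
scene ((479.86932373046875, -233.83819580078125), (268.7646179199219, 180.41741943359375), 86.23149871826172)
top ((473.1827087402344, -231.69435119628906), (272.2083740234375, 181.6178436279297), 86.07032012939453)
scene bank ((457.28192138671875, 232.34523010253906), (299.4410095214844, 94.65023803710938), 82.59222412109375)
row_start [([0.4543, 0.2995, 0.0415], 0.91)]
row_end [([0.4405, 0.1752, 0.04], 0.86)]
tray_handle [([0.4654, -0.2368, 0.1454], 0.89)]
stamp [([0.4665, 0.3542, 0.0406], 0.73)]
toolbox [([0.4769, -0.2363, -0.0008], 0.65)]
bank [([0.4491, 0.2375, 0.004], 0.83)]
top bank ((444.63800048828125, 238.02444458007812), (296.7531433105469, 76.09905242919922), 82.15023040771484)
row_start [([0.4575, 0.3009, 0.0331], 0.61)]
row_end [([0.442, 0.1767, 0.0408], 0.56)]
tray_handle [([0.4674, -0.2312, 0.145], 0.91)]
stamp [([0.4648, 0.353, 0.0377], 0.5)]
toolbox [([0.4792, -0.2383, 0.0002], 0.87)]
bank [([0.4475, 0.2361, 0.0003], 0.58)]
```

View pics/b.png

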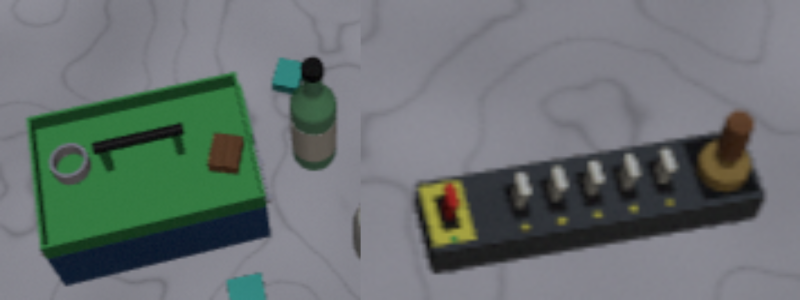

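The crop shows the brass and wood stamp on the dark pad, all six switches upright, and the ring and brown block in the tray. The tool box is at about (0.477,-0.235) with yaw -3.9°. The bank's yaw is about -7°.

```bash
python3 -m creep '1 2.5 -2.6 0.4 -7;1 2.5 -2.6 0.4 -7;1 2.5 -2.6 0.4 -7;1 2.5 -2.6 0.4 -7;1 2.5 -2.6 0.4 -7;1 2.5 -2.6 0.4 -7;1 2.5 -2.6 0.4 -7;1 2.5 -2.6 0.4 -7'; python3 -m creep '1 1 -3.9 0 -4;1 1 -3.9 0 -4;1 0.5 -4 0 -4;1 0.5 -4 0 -4;1 0 -4 0 0;1 0 -4 0 0;1 0 -4 0 0;1 0 -4 0 0'; python3 -c "
from h import *;st()"
```

```text
clock: 3.12
tool_pos: [0.422, 0.3728, 0.2636]
tcp_rot: [-1.969, -2.439, -0.01]
contact_force: [1.6, 1.4, 0.7]
gripper_width: 0.0854
clock: 3.78
tool_pos: [0.4574, 0.0443, 0.2654]
tcp_rot: [-2.318, -2.116, -0.025]
contact_force: [0.8, 0.2, 0.1]
gripper_width: 0.0854
t 3.78 p [0.4574 0.0443 0.2654] z [ 0.01   0.013 -1.   ] y [ 0.996 -0.091  0.009] F [0.8 0.2 0.1] w 0.0854
```

```bash
python3 -m creep '1 0.2 -4 0 1;1 0.2 -4 0 0;1 0.2 -4 0 0;1 0.1 -4 0 0;1 0.1 -4 0 0;1 0.1 -4 -1 0;1 0 -3.5 -3 0;1 0 0 -3 0';  python3 - <<'E'
from h import *
st()
for c in ['scene','top']:
  arm.get_image(c); print(c,[(np.round(d['xyz'],4).tolist(),round(d['conf'],2)) for d in arm.spot_point(c,'tray_handle')[:2]])
E
```

```text
clock: 4.45
tool_pos: [0.4659, -0.2485, 0.2062]
tcp_rot: [2.294, 2.12, 0.035]
contact_force: [0.1, -0.5, 0.1]
gripper_width: 0.0853
t 4.45 p [ 0.4659 -0.2485  0.2062] z [ 0.029  0.002 -1.   ] y [ 0.996 -0.079  0.028] F [ 0.1 -0.5  0.1] w 0.0853
scene [([0.4686, -0.2374, 0.1474], 0.88), ([0.5452, 0.4954, -0.0014], 0.26)]
top [([0.4672, -0.2302, 0.1447], 0.8)]
```

```bash
python3 -m creep '0.6 0.1 0.7 -2.5 1;0.6 0 0.6 -2.5 0;0.6 0 0 -2 0;0.6 0 0 -1 0;0.6 0 0 0 0' 40;  python3 -c "
from h import *;st()"
```

```text
clock: 5.07
tool_pos: [0.4754, -0.2213, 0.1329]
tcp_rot: [2.25, 2.16, 0.054]
contact_force: [0.4, 0.5, -0.9]
gripper_width: 0.0513
t 5.07 p [ 0.4754 -0.2213  0.1329] z [ 0.04   0.008 -0.999] y [ 0.998 -0.041  0.04 ] F [ 0.4  0.5 -0.9] w 0.0513
```

```bash
python3 -m creep '0.6 -0.4 -0.6 -0.4 0;0.6 -0.4 -0.6 -0.4 0;0.6 0 0 0 0;0.6 0 0 0 0' 40;  python3 -c "
from h import *;st()"
```

```text
clock: 5.4
tool_pos: [0.4705, -0.2329, 0.1296]
tcp_rot: [2.239, 2.162, 0.061]
contact_force: [-0.4, -0.2, 0.5]
gripper_width: 0.0513
t 5.4 p [ 0.4705 -0.2329  0.1296] z [ 0.048  0.007 -0.999] y [ 0.998 -0.035  0.048] F [-0.4 -0.2  0.5] w 0.0513
```

```bash
python3 -m creep '0.6 -0.3 0 -0.4 0;0.3 0 0 0 0;0 0 0 0 0;0 0 0 0 0;0 0 0 0 0;0 0 0 0 0' 60;  python3 -c "
from h import *;st()"
```

```text
clock: 5.9
tool_pos: [0.4681, -0.2339, 0.1274]
tcp_rot: [2.239, 2.157, 0.064]
contact_force: [0.1, -0.3, -1.5]
gripper_width: 0.0119
t 5.9 p [ 0.4681 -0.2339  0.1274] z [ 0.052  0.005 -0.999] y [ 0.998 -0.037  0.051] F [ 0.1 -0.3 -1.5] w 0.0119
```

```bash
python3 -m creep '0 0 0 0.8 0;0 0.1 0 1.1 0;0 0.3 0 1.1 0;0 0.4 0 1 0' 60;  python3 -c "
from h import *;st()"
```

```text
clock: 6.23
tool_pos: [0.4772, -0.2345, 0.1673]
tcp_rot: [2.241, 2.155, 0.062]
contact_force: [6.3, -2.6, -9.5]
gripper_width: 0.0115
t 6.23 p [ 0.4772 -0.2345  0.1673] z [ 0.051  0.004 -0.999] y [ 0.998 -0.039  0.051] F [ 6.3 -2.6 -9.5] w 0.0115
```

```bash
python3 -m creep '0 0.6 0 1.1 0;0 0.8 -0.05 1 0;0 0.9 -0.05 0.9 0;0 1 -0.1 0.7 0;0 1.1 -0.1 0.6 0;0 1.2 -0.1 0.4 0' 60;  python3 -c "
from h import *;st()"
```

```text
clock: 6.73
tool_pos: [0.5346, -0.2383, 0.2144]
tcp_rot: [2.244, 2.154, 0.056]
contact_force: [-0.6, -0.3, -6.7]
gripper_width: 0.0118
t 6.73 p [ 0.5346 -0.2383  0.2144] z [ 0.047  0.003 -0.999] y [ 0.998 -0.041  0.047] F [-0.6 -0.3 -6.7] w 0.0118
```

```bash
python3 -m creep '0 1.2 -0.1 0.2 0;0 1.2 -0.1 0.1 0;0 1.2 -0.1 -0.1 0;0 1.2 -0.1 -0.3 0;0 1.2 -0.1 -0.5 0;0 1.1 -0.1 -0.6 0;0 0.9 -0.1 -0.6 0' 60;  python3 -c "
from h import *;st()"
```

```text
clock: 7.32
tool_pos: [0.6137, -0.2436, 0.1978]
tcp_rot: [2.253, 2.16, 0.048]
contact_force: [-1.7, 1.2, -4.0]
gripper_width: 0.0118
t 7.32 p [ 0.6137 -0.2436  0.1978] z [ 0.036  0.007 -0.999] y [ 0.998 -0.043  0.036] F [-1.7  1.2 -4. ] w 0.0118
```

```bash
python3 -m creep '0 0.4 0 -0.4 0;0 0 0 0 0;0.5 0 0 0 0;0.5 0 0 0 0;0.5 0 0 0 0;0.5 0 0 1 0;0.5 0 0 3 0;0.5 -1 0 3 0' 60; python3 - <<'E'
from h import *
st()
a=arm.get_image('scene');b=arm.get_image('top')
for c in ['scene','top']:
  for q in ['tray_handle','tub','cutter','clip_block']:
    print(c,q,[(np.round(d['xyz'],4).tolist(),round(d['conf'],2)) for d in arm.spot_point(c,q)[:3]])
cv2.imwrite('pics/c.png',np.hstack([cv2.resize(a[120:320,150:350],(400,400)),cv2.resize(b[100:300,300:500],(400,400))])[:,:,::-1])
E
```

```text
clock: 7.98
tool_pos: [0.6057, -0.2417, 0.2602]
tcp_rot: [2.26, 2.171, 0.037]
contact_force: [0.2, -0.2, 0.2]
gripper_width: 0.043
t 7.98 p [ 0.6057 -0.2417  0.2602] z [ 0.022  0.011 -1.   ] y [ 0.999 -0.04   0.022] F [ 0.2 -0.2  0.2] w 0.043
scene tray_handle [([0.6169, -0.2478, 0.2144], 0.59)]
scene tub []
scene cutter [([0.6012, -0.3308, 0.1642], 0.53)]
scene clip_block [([0.6446, -0.1422, 0.1623], 0.55), ([0.357, -0.0152, 0.0003], 0.51)]
top tray_handle [([0.6183, -0.2418, 0.2108], 0.82)]
top tub [([0.6306, 0.0257, 0.0012], 0.3)]
top cutter []
top clip_block [([0.6475, -0.1485, 0.157], 0.65), ([0.3575, -0.0151, 0.0042], 0.57)]
```

View pics/c.png

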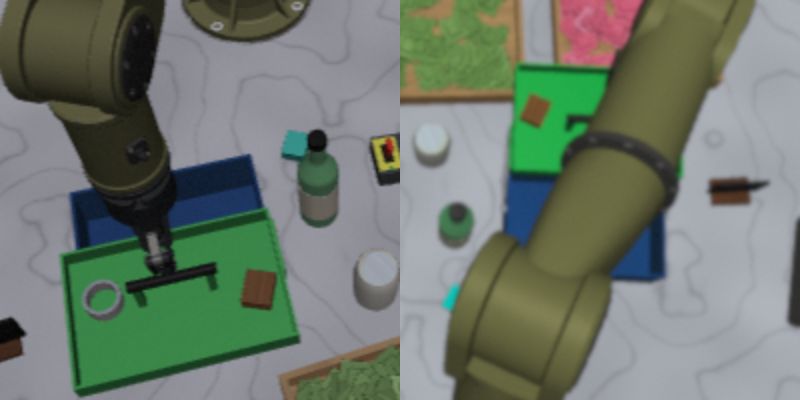

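The tray is stopped back with the ring and block still in it. Next, over to the stamp.

```bash
python3 -m creep '0.8 -1.2 2.5 1 0;0.8 -1.2 3.9 0 0;0.8 -1.2 3.9 0 0;0.8 -1.2 3.9 0 0;0.8 -1.2 3.9 0 0;0.8 -1.2 3.9 0 0;0.8 -1 3.9 0 0;0.8 -1 3.9 0 0';python3 -m creep '0.8 -1 3.9 0 -2;0.8 -1 3.9 0 -2;0.8 -1 3.9 0 0;0.8 -1 3.9 0 0;0.8 -1 3.9 0 0;0.8 0 2.5 0 0;0.8 0 1.5 0 0;0.8 0 0 0 0'; python3 - <<'E'
from h import *
st()
for c in ['scene','top']:
  a=arm.get_image(c)
  for q in ['stamp_center','stamp','tub']:
    print(c,q,[(np.round(d['xyz'],4).tolist(),round(d['conf'],2)) for d in arm.spot_point(c,q)[:3]])
  cv2.imwrite('pics/raw_'+c+'.png',a[:,:,::-1])
a=cv2.imread('pics/raw_scene.png');b=cv2.imread('pics/raw_top.png')
cv2.imwrite('pics/d.png',np.hstack([cv2.resize(a[140:300,160:320],(400,400)),cv2.resize(b[130:260,330:460],(400,400))]))
E
```

```text
clock: 9.15
tool_pos: [0.5065, 0.0531, 0.2638]
tcp_rot: [2.28, 2.15, 0.021]
contact_force: [0.6, 0.3, 1.0]
gripper_width: 0.0683
clock: 9.82
tool_pos: [0.4462, 0.3077, 0.2615]
tcp_rot: [2.346, 2.085, 0.018]
contact_force: [-0.4, 0.5, 0.1]
gripper_width: 0.0685
t 9.82 p [0.4462 0.3077 0.2615] z [ 0.01   0.005 -1.   ] y [ 0.993 -0.117  0.01 ] F [-0.4  0.5  0.1] w 0.0685
scene stamp_center [([0.4665, 0.3551, 0.0752], 0.72), ([0.4673, 0.3541, 0.0409], 0.68)]
scene stamp [([0.4672, 0.356, 0.041], 0.7)]
scene tub [([0.4774, -0.2312, 0.0019], 0.45)]
top stamp_center [([0.4685, 0.3545, 0.0769], 0.52), ([0.5008, -0.1891, 0.0063], 0.43)]
top stamp [([0.4718, 0.352, 0.0396], 0.63)]
top tub [([0.5026, -0.1847, 0.0045], 0.67)]
```

View pics/d.png

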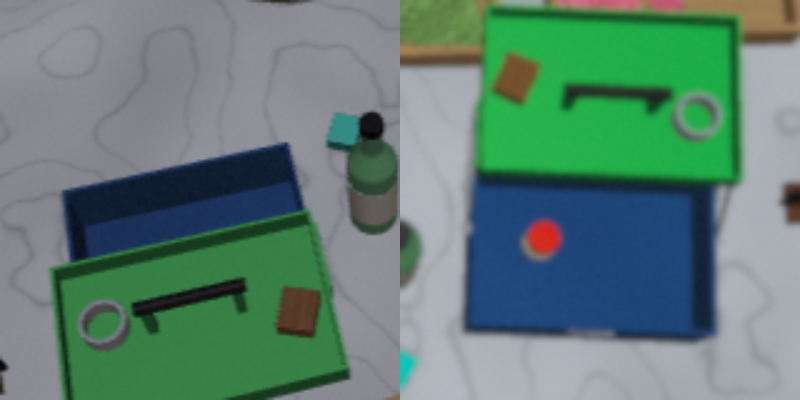

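The top view shows the tub at box +y (red lid), about (0.502,-0.187). The -y half of the box is free, so the stamp goes at about (0.444,-0.284).

```bash
python3 -m creep '0.8 0.7 1.5 -1 0;0.8 0.7 1.5 -3 0;0.8 0.5 1 -3 0;0.8 0.2 0.5 -2 0;0.8 0 0 -1 0;0.8 0 0 0 0;0.8 0 0 0 0';  python3 -c "
from h import *;st()"
```

```text
clock: 10.8
tool_pos: [0.4741, 0.3432, 0.1618]
tcp_rot: [2.362, 2.061, 0.029]
contact_force: [0.2, 0.6, -0.2]
gripper_width: 0.0686
t 10.8 p [0.4741 0.3432 0.1618] z [ 0.018  0.007 -1.   ] y [ 0.991 -0.136  0.017] F [ 0.2  0.6 -0.2] w 0.0686
```

```bash
python3 -m creep '0.8 -0.3 0.6 -1 0;0.8 -0.2 0.5 -2 0;0.8 -0.2 0 -2 0;0.8 0 0 -2 0;0.8 0 0 -1 0;0.8 0 0 0 0;0.8 0 0 0 0';  python3 -c "
from h import *;st()"
```

```text
clock: 11.38
tool_pos: [0.4697, 0.3566, 0.0845]
tcp_rot: [2.366, 2.057, 0.049]
contact_force: [0.1, 0.4, 0.3]
gripper_width: 0.0682
t 11.38 p [0.4697 0.3566 0.0845] z [ 0.028  0.016 -0.999] y [ 0.99  -0.139  0.025] F [0.1 0.4 0.3] w 0.0682
```

```bash
python3 -m creep '0.8 -0.1 -0.2 -0.7 0;0.8 0 0 -0.6 0;0.8 0 0 0 0;0 0 0 0 0;0 0 0 0 0;0 0 0 0 0;0 0 0 0 0;0 0 0 0 0' 40;  python3 -c "
from h import *;st()"
```

```text
clock: 12.05
tool_pos: [0.4705, 0.3559, 0.0752]
tcp_rot: [2.367, 2.056, 0.06]
contact_force: [-0.6, -0.7, -1.1]
gripper_width: 0.023
t 12.05 p [0.4705 0.3559 0.0752] z [ 0.032  0.02  -0.999] y [ 0.99  -0.14   0.029] F [-0.6 -0.7 -1.1] w 0.023
```

```bash
python3 -m creep '0 0 0 1.5 0;0 0 0 3 0;0 0 0 3 0;0 0 0 4 0;0 0 0 4 0;0 0 -2 4 -4;0 0 -3 3 -7;0 0 -3 0 -7';  python3 -m creep '0 -0.2 -3.5 0 -7;0 -0.2 -3.5 0 -7;0 -0.2 -3.5 0 -7;0 -0.2 -3.5 0 -7;0 -0.2 -3.5 0 -7;0 -0.2 -3.5 0 -7;0 -0.2 -3.5 0 -7;0 -0.2 -3.5 0 -7';python3 -c "
from h import *;st()"
```

```text
clock: 12.72
tool_pos: [0.4654, 0.2795, 0.302]
tcp_rot: [2.658, 1.665, 0.047]
contact_force: [1.6, -1.0, -0.4]
gripper_width: 0.0229
clock: 13.38
tool_pos: [0.4468, -0.0115, 0.306]
tcp_rot: [3.118, 0.183, 0.054]
contact_force: [0.8, -0.3, -1.3]
gripper_width: 0.0229
t 13.38 p [ 0.4468 -0.0115  0.306 ] z [ 0.035 -0.016 -0.999] y [ 0.117 -0.993  0.02 ] F [ 0.8 -0.3 -1.3] w 0.0229
```

```bash
python3 -m creep '0 0 -3.5 0 -4;0 0 -3.5 0 -4;0 0 -3.5 0 0;0 0 -3.5 0 0;0 0 -3.5 -1 0;0 0 -3.5 -2 0;0 0 -2.5 -3 0;0 0 -1 -3 0';  python3 -m creep '0 0 0 -2 0;0 0 0 -1 0;0 0 0 0 0;0 0 0 0 0';python3 -c "
from h import *;st()"
```

```text
clock: 14.05
tool_pos: [0.445, -0.2762, 0.2206]
tcp_rot: [3.112, -0.064, 0.077]
contact_force: [0.1, 0.2, -1.2]
gripper_width: 0.0227
clock: 14.38
tool_pos: [0.4398, -0.2801, 0.1834]
tcp_rot: [3.113, -0.078, 0.061]
contact_force: [0.3, 0.2, -1.8]
gripper_width: 0.0231
t 14.38 p [ 0.4398 -0.2801  0.1834] z [ 0.039 -0.028 -0.999] y [-0.051 -0.998  0.026] F [ 0.3  0.2 -1.8] w 0.0231
```

```bash
python3 -m creep '0 0.3 -0.2 -2 0;0 0.1 0 -3 0;0 0 0 -3 0;0 0 0 -2 0;0 0 0 -1.5 0;0 0 0 -0.5 0;0 0 0 0 0;0 0 0 0 0';python3 -c "
from h import *;st()"
```

```text
clock: 15.05
tool_pos: [0.4517, -0.2825, 0.0681]
tcp_rot: [3.107, -0.066, 0.086]
contact_force: [0.3, 0.6, -1.4]
gripper_width: 0.0229
t 15.05 p [ 0.4517 -0.2825  0.0681] z [ 0.055 -0.033 -0.998] y [-0.043 -0.999  0.031] F [ 0.3  0.6 -1.4] w 0.0229
```

```bash
python3 -m creep '0 -0.4 0 -1 0;0 -0.2 0 -0.8 0;0 0 0 -0.3 0;0 0 0 0 0;0 0 0 0 0';python3 -c "
from h import *;st()"
```

```text
clock: 15.47
tool_pos: [0.4498, -0.284, 0.052]
tcp_rot: [3.103, -0.062, 0.101]
contact_force: [0.0, 0.7, -1.3]
gripper_width: 0.0231
t 15.47 p [ 0.4498 -0.284   0.052 ] z [ 0.064 -0.037 -0.997] y [-0.041 -0.999  0.035] F [ 0.   0.7 -1.3] w 0.0231
```

```bash
python3 -m creep '0 0 0 -0.4 0;0 0 0 -0.3 0;0 0 0 0 0;0 0 0 -0.2 0;0 0 0 0 0';python3 -c "
from h import *;st()"; python3 -m creep '0 0 0 -0.2 0;0 0 0 0 0'
```

```text
clock: 15.88
tool_pos: [0.451, -0.2845, 0.0436]
tcp_rot: [3.102, -0.062, 0.104]
contact_force: [0.5, 0.3, -1.5]
gripper_width: 0.0232
t 15.88 p [ 0.451  -0.2845  0.0436] z [ 0.066 -0.039 -0.997] y [-0.041 -0.999  0.036] F [ 0.5  0.3 -1.5] w 0.0232
clock: 16.05
tool_pos: [0.4518, -0.2849, 0.0425]
tcp_rot: [3.101, -0.062, 0.107]
contact_force: [-2.0, 1.7, 2.7]
gripper_width: 0.0231
```

```bash
python3 -m creep '0.25 0 0 0 0;0.4 0 0 0 0;0.55 0 0 0 0;0.55 0 0 0 0;0.55 0 0 0 0;0.55 0 0 0 0;0.55 0 0 1 0;0.55 0 0 2 0'; python3 -m creep '0.55 0 0 3 0;0.55 0 0 4 0;0.55 0 0 4 0;0.55 -1 0 4 0;0.55 -2 3 2 7;0.55 -2 4 0 7;0.55 -2 4 0 7;0.55 0 4 0 7'; python3 - <<'E'
from h import *
st()
for c in ['scene','top']:
  a=arm.get_image(c)
  for q in ['stamp','tub']:
    print(c,q,[(np.round(d['xyz'],4).tolist(),round(d['conf'],2)) for d in arm.spot_point(c,q)[:3]])
  cv2.imwrite('pics/raw_'+c+'.png',a[:,:,::-1])
a=cv2.imread('pics/raw_scene.png');b=cv2.imread('pics/raw_top.png')
cv2.imwrite('pics/e.png',np.hstack([cv2.resize(a[140:300,160:320],(400,400)),cv2.resize(b[130:260,330:460],(400,400))]))
E
```

```text
clock: 16.72
tool_pos: [0.4504, -0.2841, 0.0709]
tcp_rot: [3.104, -0.063, 0.101]
contact_force: [-0.1, 0.2, 0.3]
gripper_width: 0.0471
clock: 17.38
tool_pos: [0.3759, -0.1416, 0.2545]
tcp_rot: [3.03, 0.689, 0.118]
contact_force: [0.4, 0.2, -0.3]
gripper_width: 0.0471
t 17.38 p [ 0.3759 -0.1416  0.2545] z [ 0.081 -0.014 -0.997] y [ 0.43  -0.901  0.048] F [ 0.4  0.2 -0.3] w 0.0471
scene stamp [([0.4516, -0.2888, 0.0078], 0.47)]
scene tub []
top stamp []
top tub [([0.4999, -0.1867, 0.006], 0.59)]
```

View pics/e.png

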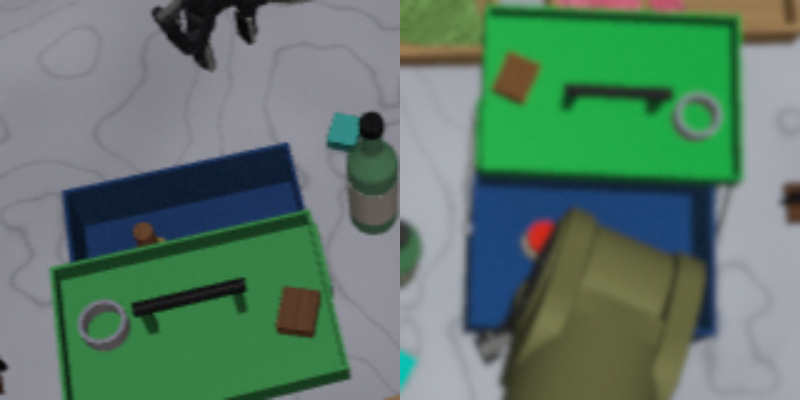

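The stamp stands upright at about (0.452,-0.288), the tub is unmoved and the tray is still back. Returning to the handle.

```bash
python3 -m creep '0.6 1 -1 1 7;0.6 3 -1.5 1 7;0.6 3 -1.5 0 7;0.6 3 -1.5 0 7;0.6 3 -1.5 0 7;0.6 3 -1.5 0 7;0.6 3 -1 0 7;0.6 2.5 -0.5 0 7'; python3 -m creep '0.6 1 0 0 4;0.6 0 0 0 0;0.6 0 0 0 0';python3 -c "
from h import *;st()"
```

```text
clock: 18.35
tool_pos: [0.5962, -0.2602, 0.2712]
tcp_rot: [-2.361, -2.054, -0.114]
contact_force: [0.2, -0.2, -0.4]
gripper_width: 0.0512
clock: 18.6
tool_pos: [0.6093, -0.2687, 0.2652]
tcp_rot: [-2.285, -2.131, -0.104]
contact_force: [-0.6, 0.1, 0.6]
gripper_width: 0.0515
t 18.6 p [ 0.6093 -0.2687  0.2652] z [ 0.039  0.056 -0.998] y [ 0.997 -0.071  0.035] F [-0.6  0.1  0.6] w 0.0515
```

```bash
python3 -m creep '0.6 0.4 1 -1 0;0.6 0.3 0.8 -2 0;0.6 0 0.2 -2 0;0.6 0 0 -1.2 0;0.6 0 0 0 0;0.6 0 0 0 0';python3 -c "
from h import *;st()"
```

```text
clock: 19.1
tool_pos: [0.6112, -0.2477, 0.1989]
tcp_rot: [-2.306, -2.108, -0.099]
contact_force: [0.3, -0.0, 0.0]
gripper_width: 0.0515
t 19.1 p [ 0.6112 -0.2477  0.1989] z [ 0.036  0.055 -0.998] y [ 0.995 -0.09   0.031] F [ 0.3 -0.   0. ] w 0.0515
```

```bash
python3 -m creep '0.6 0.4 0.1 -0.3 1;0.6 0.3 0 -0.2 0;0.6 0 0 0 0;0.3 0 0 0 0;0 0 0 0 0;0 0 0 0 0;0 0 0 0 0;0 0 0 0 0' 60;python3 -c "
from h import *;st()"
```

```text
clock: 19.77
tool_pos: [0.617, -0.2463, 0.1975]
tcp_rot: [-2.288, -2.127, -0.099]
contact_force: [3.0, -0.3, -2.5]
gripper_width: 0.0119
t 19.77 p [ 0.617  -0.2463  0.1975] z [ 0.035  0.055 -0.998] y [ 0.997 -0.074  0.031] F [ 3.  -0.3 -2.5] w 0.0119
```

```bash
python3 -m creep '0 -0.5 0 0.4 0;0 -1 0 0.8 0;0 -1.1 0.1 0.6 0;0 -1.1 0.1 0.5 0;0 -1.2 0.1 0.3 0;0 -1.2 0.1 0.1 0;0 -1.2 0.1 -0.1 0' 60;python3 -c "
from h import *;st()"
```

```text
clock: 20.35
tool_pos: [0.5345, -0.2407, 0.2179]
tcp_rot: [-2.283, -2.119, -0.086]
contact_force: [8.4, -4.8, -30.3]
gripper_width: 0.0115
t 20.35 p [ 0.5345 -0.2407  0.2179] z [ 0.023  0.056 -0.998] y [ 0.997 -0.075  0.019] F [  8.4  -4.8 -30.3] w 0.0115
```

```bash
python3 -m creep '0 -0.9 0.1 -0.5 0;0 -0.9 0.1 -0.5 0;0 -0.9 0 -0.6 0;0 -0.8 0.1 -0.7 0' 60;python3 -c "
from h import *;st()"
```

```text
clock: 20.68
tool_pos: [0.4963, -0.2382, 0.1967]
tcp_rot: [-2.29, -2.123, -0.092]
contact_force: [9.8, -4.7, -12.6]
gripper_width: 0.0116
t 20.68 p [ 0.4963 -0.2382  0.1967] z [ 0.031  0.053 -0.998] y [ 0.997 -0.076  0.027] F [  9.8  -4.7 -12.6] w 0.0116
```

```bash
python3 -m creep '0 -0.7 0 -0.7 0;0 -0.6 0 -0.8 0;0 -0.5 0 -0.9 0;0 -0.4 0 -0.8 0;0 -0.2 0 -0.7 0' 60;python3 -c "
from h import *;st()"
```

```text
clock: 21.1
tool_pos: [0.4729, -0.2368, 0.1606]
tcp_rot: [-2.296, -2.133, -0.108]
contact_force: [1.8, 0.3, -3.1]
gripper_width: 0.0119
t 21.1 p [ 0.4729 -0.2368  0.1606] z [ 0.047  0.051 -0.998] y [ 0.996 -0.075  0.043] F [ 1.8  0.3 -3.1] w 0.0119
```

```bash
python3 -m creep '0 -0.3 0 -0.7 0;0 -0.1 0 -0.7 0;0 -0.1 0 -0.6 0;0 0 0 -0.4 0;0 0 0 -0.2 0;0 0 0 0 0' 60;python3 -c "
from h import *;st()"
```

```text
clock: 21.6
tool_pos: [0.4677, -0.2365, 0.1342]
tcp_rot: [-2.299, -2.136, -0.113]
contact_force: [3.2, 0.8, -4.6]
gripper_width: 0.0119
t 21.6 p [ 0.4677 -0.2365  0.1342] z [ 0.052  0.05  -0.997] y [ 0.996 -0.074  0.048] F [ 3.2  0.8 -4.6] w 0.0119
```

```bash
python3 -m creep '0 0 0 -0.2 0;0 0 0 -0.2 0;0 0 0 -0.2 0;0 0 0 0 0' 60;python3 -c "
from h import *;st()"
```

```text
clock: 21.93
tool_pos: [0.4677, -0.2365, 0.1303]
tcp_rot: [-2.299, -2.136, -0.116]
contact_force: [2.0, 1.7, -4.1]
gripper_width: 0.0122
t 21.93 p [ 0.4677 -0.2365  0.1303] z [ 0.053  0.051 -0.997] y [ 0.996 -0.074  0.049] F [ 2.   1.7 -4.1] w 0.0122
```

```bash
python3 -m creep '0 0 0 -0.2 0;0 0 0 -0.2 0;0 0 0 -0.2 0;0 0 0 0 0' 60;python3 -c "
from h import *;st()"
```

```text
clock: 22.27
tool_pos: [0.4678, -0.2364, 0.1307]
tcp_rot: [2.298, 2.136, 0.124]
contact_force: [2.3, 0.9, -4.7]
gripper_width: 0.0119
t 22.27 p [ 0.4678 -0.2364  0.1307] z [ 0.059  0.053 -0.997] y [ 0.996 -0.074  0.055] F [ 2.3  0.9 -4.7] w 0.0119
```

```bash
python3 -m creep '0 0 0 -0.4 0;0 0 0 -0.4 0;0 0 0 0 0' 60;python3 -c "
from h import *;st()"
```

```text
clock: 22.52
tool_pos: [0.4678, -0.2364, 0.1308]
tcp_rot: [2.296, 2.134, 0.135]
contact_force: [2.1, 1.6, -5.1]
gripper_width: 0.0119
t 22.52 p [ 0.4678 -0.2364  0.1308] z [ 0.066  0.055 -0.996] y [ 0.995 -0.075  0.062] F [ 2.1  1.6 -5.1] w 0.0119
```

The bar axis works out at 0.1444 m, which matches the 0.144 m closed height, so the tray is home. Releasing.

```bash
python3 -m creep '0.2 0 0 0 0;0.5 0 0 0 0;0.5 0 0 0 0;0.5 0 0 0 0;0.5 0 0 0 0;0.5 0 0 1 0;0.5 0 0 3 0;0.5 -0.5 0 4 0'; python3 -m creep '0.3 -1 1 4 0;0 -1 2 2 0;0 -1 4 0 0;0 -1 4 0 0;0 0 4 0 0;0 0 4 0 0;0 0 4 0 0;0 0 4 0 0'; python3 - <<'E'
from h import *
st()
for c in ['scene','top']:
  a=arm.get_image(c); print(green(c,.118))
  for q in ['tray_handle','cutter','clip_block','row_start','row_end']:
    print(c,q,[(np.round(d['xyz'],4).tolist(),round(d['conf'],2)) for d in arm.spot_point(c,q)[:2]])
  cv2.imwrite('pics/raw_'+c+'.png',a[:,:,::-1])
a=cv2.imread('pics/raw_scene.png');b=cv2.imread('pics/raw_top.png')
cv2.imwrite('pics/f.png',np.hstack([cv2.resize(a[140:300,160:320],(400,400)),cv2.resize(b[130:260,330:460],(400,400))]))
E
```

```text
clock: 23.18
tool_pos: [0.4583, -0.2357, 0.2056]
tcp_rot: [-2.296, -2.128, -0.121]
contact_force: [1.9, -0.5, 0.4]
gripper_width: 0.0428
clock: 23.85
tool_pos: [0.4158, 0.0295, 0.2812]
tcp_rot: [2.317, 2.099, 0.128]
contact_force: [1.1, -0.5, -0.7]
gripper_width: 0.0002
t 23.85 p [0.4158 0.0295 0.2812] z [ 0.069  0.046 -0.997] y [ 0.993 -0.1    0.064] F [ 1.1 -0.5 -0.7] w 0.0002
((480.0010986328125, -233.812744140625), (268.69647216796875, 180.15780639648438), 86.23149871826172)
scene tray_handle [([0.4683, -0.2367, 0.1448], 0.86)]
scene cutter [([0.4539, 0.3011, 0.0405], 0.73), ([0.4515, -0.322, 0.0933], 0.55)]
scene clip_block [([0.6453, -0.1577, -0.0023], 0.8), ([0.4946, -0.134, 0.0936], 0.75)]
scene row_start [([0.4529, 0.2981, 0.0346], 0.97)]
scene row_end [([0.4404, 0.1708, 0.039], 0.78), ([0.4772, -0.233, -0.0006], 0.47)]
((473.19061279296875, -231.57896423339844), (272.35699462890625, 181.6178436279297), 86.07032012939453)
top tray_handle [([0.4692, -0.2325, 0.1463], 0.6)]
top cutter [([0.4507, -0.3239, 0.0943], 0.64)]
top clip_block [([0.6438, -0.1568, 0.002], 0.55), ([0.498, -0.1403, 0.0902], 0.46)]
top row_start [([0.4578, 0.2986, 0.0313], 0.65)]
top row_end [([0.4362, 0.1771, 0.0406], 0.81)]
```

View pics/f.png

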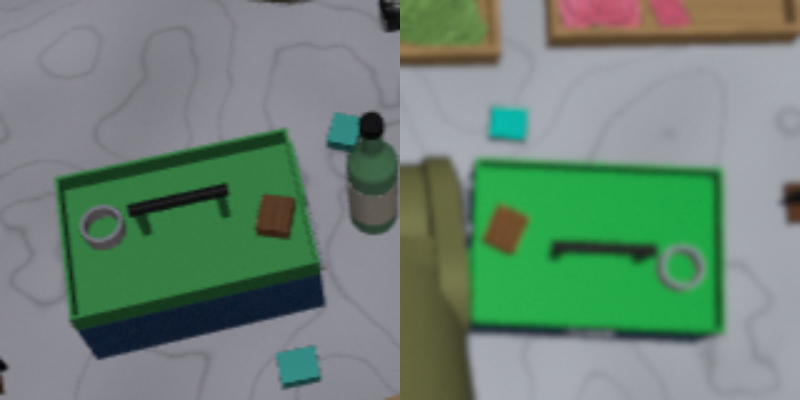

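The tray is back exactly where it started and both items are in place. With the fingers shut, I'll move over the ledge for the drag.

```bash
python3 -m creep '0 0.5 3 0 0;0 0.5 4 0 -1.5;0 0.5 4 0 0;0 0.5 4 0 0;0 0.5 4 0 0;0 0.5 4 -1 0;0 0.5 3 -2 0;0 0.3 1.5 -3 0'; python3 -m creep '0 0 0.5 -3 0;0 0 0 -2 0;0 0 0 -1 0;0 0 0 0 0;0 0 0 0 0';python3 -c "
from h import *;st()"
```

```text
clock: 25.22
tool_pos: [0.4576, 0.3091, 0.2256]
tcp_rot: [2.361, 2.044, 0.149]
contact_force: [1.3, -0.0, -0.8]
gripper_width: -0.0
clock: 25.63
tool_pos: [0.4543, 0.3201, 0.1557]
tcp_rot: [2.354, 2.057, 0.136]
contact_force: [0.7, -1.0, 0.2]
gripper_width: -0.0001
t 25.63 p [0.4543 0.3201 0.1557] z [ 0.074  0.048 -0.996] y [ 0.989 -0.136  0.066] F [ 0.7 -1.   0.2] w -0.0001
```

```bash
python3 -m creep '0 0.3 1.2 0 0;0 0.3 1.2 0 0;0 0 0 0 0;0 0 0 0 0;0 0 0 -1.5 0;0 0 0 -1.5 0;0 0 0 -1 0;0 0 0 0 0';python3 -c "
from h import *;st()"
```

```text
clock: 26.3
tool_pos: [0.4653, 0.3497, 0.122]
tcp_rot: [2.354, 2.055, 0.158]
contact_force: [-0.3, -0.5, -0.7]
gripper_width: 0.0003
t 26.3 p [0.4653 0.3497 0.122 ] z [ 0.084  0.057 -0.995] y [ 0.988 -0.137  0.076] F [-0.3 -0.5 -0.7] w 0.0003
```

```bash
python3 -m creep '0 -0.2 -0.3 -1.5 0;0 -0.2 -0.2 -1.5 0;0 0 0 -1.2 0;0 0 0 -0.8 0;0 0 0 0 0;0 0 0 0 0';python3 -c "
from h import *;st()"
```

```text
clock: 26.8
tool_pos: [0.4641, 0.3461, 0.0756]
tcp_rot: [2.354, 2.053, 0.171]
contact_force: [-0.2, 0.5, 0.7]
gripper_width: 0.0
t 26.8 p [0.4641 0.3461 0.0756] z [ 0.091  0.062 -0.994] y [ 0.987 -0.138  0.082] F [-0.2  0.5  0.7] w 0.0
```

```bash
python3 -m creep '0 -0.2 0 -0.6 0;0 -0.1 0 -0.5 0;0 0 0 -0.2 0;0 0 0 0 0;0 0 0 0 0';python3 -c "
from h import *;st()"
```

```text
clock: 27.22
tool_pos: [0.4622, 0.3474, 0.0642]
tcp_rot: [2.353, 2.053, 0.178]
contact_force: [-0.3, -0.2, 1.0]
gripper_width: -0.0
t 27.22 p [0.4622 0.3474 0.0642] z [ 0.094  0.065 -0.993] y [ 0.987 -0.138  0.085] F [-0.3 -0.2  1. ] w -0.0
```

```bash
python3 -m creep '0 -0.1 -0.8 -0.1 0;0 -0.1 -1 0 0;0 -0.1 -1 0 0;0 -0.1 -1 0 0';python3 -c "
from h import *;st()"
```

```text
clock: 27.55
tool_pos: [0.4578, 0.3087, 0.0636]
tcp_rot: [2.35, 2.057, 0.181]
contact_force: [-0.2, 0.0, 0.6]
gripper_width: 0.0001
t 27.55 p [0.4578 0.3087 0.0636] z [ 0.095  0.066 -0.993] y [ 0.987 -0.135  0.086] F [-0.2  0.   0.6] w 0.0001
```

```bash
python3 -m creep '0 -0.2 -1.2 -0.05 0;0 -0.2 -1.2 0 0;0 -0.2 -1.2 0 0;0 -0.2 -1.2 0 0';python3 -c "
from h import *;st()"
```

```text
clock: 27.88
tool_pos: [0.4493, 0.2542, 0.0637]
tcp_rot: [2.352, 2.054, 0.182]
contact_force: [0.4, 1.6, 0.1]
gripper_width: -0.0001
t 27.88 p [0.4493 0.2542 0.0637] z [ 0.097  0.066 -0.993] y [ 0.987 -0.137  0.087] F [0.4 1.6 0.1] w -0.0001
```

```bash
python3 -m creep '0 -0.1 -1.2 -0.05 0;0 -0.1 -1.2 -0.05 0;0 -0.1 -1.2 0 0;0 -0.1 -1.2 0 0';python3 -c "
from h import *;st()"
```

```text
clock: 28.22
tool_pos: [0.4438, 0.1991, 0.0632]
tcp_rot: [2.354, 2.051, 0.181]
contact_force: [0.1, 0.4, -0.1]
gripper_width: -0.0
t 28.22 p [0.4438 0.1991 0.0632] z [ 0.097  0.065 -0.993] y [ 0.986 -0.14   0.087] F [ 0.1  0.4 -0.1] w -0.0
```

```bash
python3 -m creep '0 -0.1 -1 0 0;0 -0.1 -1 0 0;0 -0.1 -1 0 0;0 -0.1 -0.5 0 0;0 0 0 0 0;0 0 0 0 0';python3 -c "
from h import *;st()"
```

```text
clock: 28.72
tool_pos: [0.437, 0.1531, 0.0637]
tcp_rot: [2.362, 2.04, 0.177]
contact_force: [-0.1, -0.5, -0.4]
gripper_width: -0.0003
t 28.72 p [0.437  0.1531 0.0637] z [ 0.096  0.062 -0.993] y [ 0.985 -0.148  0.086] F [-0.1 -0.5 -0.4] w -0.0003
```

```bash
python3 -c "
from h import *
save('scene','g.png',(330,140,440,220),6)"
```

```text
(no output)
```

View pics/g.png

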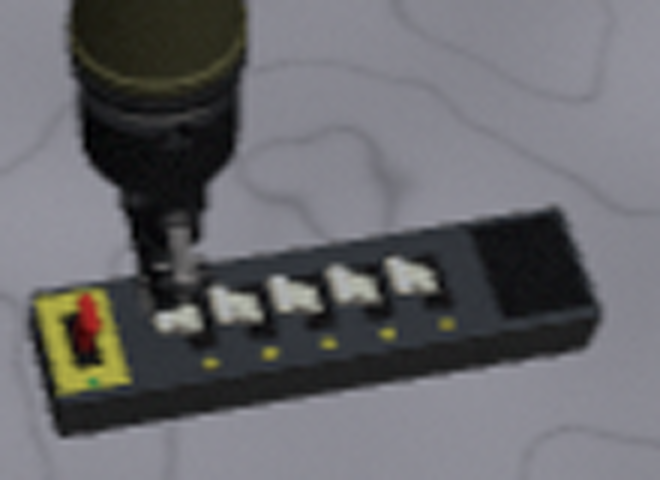

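All five white switches (crop 175–415, 270–320) lie over, and the red one at (88,320) is still upright. Lifting straight up and clear.

```bash
python3 -m creep '0 0 0 0.6 0;0 0 0 1.5 0;0 0 0 3 0;0 0 0 4 0;0 0 0 4 0;0 -1 1 4 0;0 -1 2 2 0;0 -1 2 0 0'; python3 -m creep '0 -1 3 0 0;0 -1 4 0 0;0 -1 4 0 0;0 -1 4 0 0;0 -1 4 0 0;0 0 2 0 0;0 0 0 0 0;0 0 0 0 0'; python3 - <<'E'
from h import *
st()
a=arm.get_image('scene');b=arm.get_image('top')
print(green('scene',.118)); 
cv2.imwrite('pics/i.png',np.vstack([cv2.resize(a[140:300,130:450],(600,300)),cv2.resize(b[140:270,200:460],(600,300))])[:,:,::-1])
E
```

```text
clock: 29.43
tool_pos: [0.4052, 0.2036, 0.2634]
tcp_rot: [2.363, 2.04, 0.174]
contact_force: [0.6, 1.5, -1.1]
gripper_width: 0.0001
clock: 30.1
tool_pos: [0.345, 0.4286, 0.2722]
tcp_rot: [2.354, 2.054, 0.197]
contact_force: [0.3, -0.2, -0.1]
gripper_width: 0.0002
t 30.1 p [0.345  0.4286 0.2722] z [ 0.102  0.074 -0.992] y [ 0.986 -0.139  0.091] F [ 0.3 -0.2 -0.1] w 0.0002
((479.8715515136719, -233.80419921875), (268.69647216796875, 180.41741943359375), 86.23149871826172)
```

View pics/i.png

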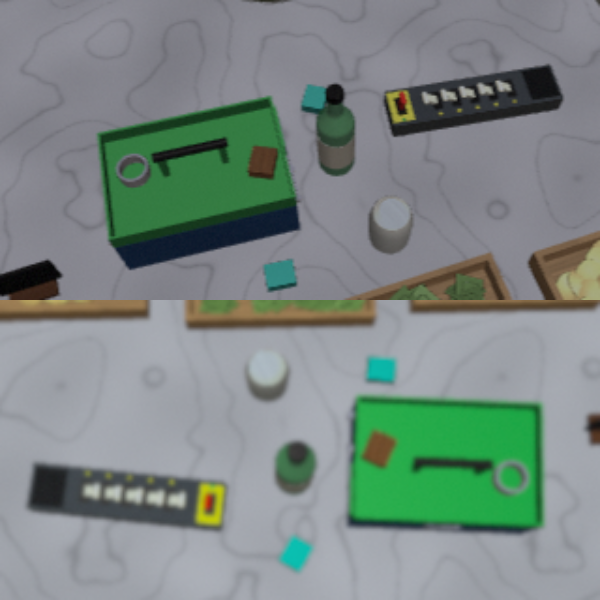

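The final views show five lamps down, the red switch upright, the tray home with both items in it, and everything else where it was.

```bash
python3 -c "
from cell import arm
print(arm.hand_in())"
```

```text
the job is handed in; nothing more can be done
None
```

The job is done and handed in at about 30 s on the robot's clock. I swung the tray back to its stop, stood the stamp in the free half of the compartment, and lowered the tray. I then dragged the shut fingertip once along the row, about 61–62 mm above the counter, and lifted off only after a picture showed all five lamps down.

**Last checks:**
- **Tray:** its outline matches the start to within about 0.3 mm. The handle measured 145–146 mm high, against 144 mm when fully closed. The ring and the brown block are both still in it.
- **Switches:** the five white ones lie over, and the red fridge switch is upright.
- **Other things:** the bottle, shaker and turquoise blocks look unmoved, as do the parts of the sign in view. The scraper was outside the last crops and was not checked again.
- **Stamp and tub:** before the tray came down, the stamp was upright at about (0.452, -0.288) and the tub had not moved. The tray hides both now, so I could not look again.

**What was off:** the tool's tilt had grown to about 6.5° from vertical by the drag, and I allowed for it in the drag height. The highest wrist force I read was about 32 N, while lowering the tray; I read it only at the end of each move.

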